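# Sweep loose bearing rings into the parts pan

## Robot

A 7-joint arm with a two-finger parallel gripper is mounted at the origin on the work surface. World frame = base frame: x ahead of the robot, y to its left, z up, the work surface at z = 0. Lengths are in m, angles in rad, forces in N, time in s.
With the tool pointing down it reaches from about 0.4 to 0.85 m from the base axis. Payload 10.4 kg.
Tool frame: the origin (TCP) lies at the very end of the fingers, on their centre line; the grasp point (between the pads) lies manip.hold_point_z behind it (manip.hold_point_z is the distance from the TCP to the grasp point, in m); z points along the fingers, y is the direction in which the jaws open and shut (so a half turn about z gives the same grasp; the last joint's range is limited). The gripper opens to 85 mm and grips with 20 to 120 N. Pads are 22 mm wide; open, the fingers measure 114 mm over their backs; the gripper's body (76 mm by 85 mm) begins 54 mm behind the grasp point. The pads swing forward as they close: fully open they stand 13 mm farther back than shut.
Start: joints at [1.267, 0.332, -0.065, 1.46, 0.022, 1.35, -0.088], TCP at [0.173, -0.601, 0.192] pointing down, gripper open.
Joint ranges: [-2.6, 2.6], [-0.5, 2.12], [-1.47, 1.34], [0.16, 2.42], [-1.27, 4.41], [0.06, 2.06], [-2.6, 2.6]. Speed limits (rad/s): [2.22, 2.22, 2.79, 2.79, 3.14, 3.14, 3.14].

## Interface

Orientations are given as a unit quaternion [x, y, z, w].
In Python, from workcell import manip gives the robot as it stands.
- The arm moves only by the tool jog_arm, never from a script. Its arguments are lists of equal length, an entry for each row: "translation": the shift along the world's x, y, z in mm, a list of three; "turn": the turn about the world's z in degrees. In form: {"translation": [[x, y, z], ...], "turn": [turn, ...]}. A call has 1 to 12 rows; each row is the pose to reach, as a shift and turn from the pose measured when the call began; what a row does not reach only later rows make up. A row lasts 1/12 s, in which the tool goes at most 41.7 mm and 7.16 degrees, less where a joint would pass 70% of its speed; a pose out of reach is approached as far as the arm can. A call with a gripper value outside its range is refused whole. "grip" is the finger opening in mm, from 0 to 85.4, set as the call begins (left out, the last holds). The fingers move at their own pace and stop on an object; "grip_force" is the grip in N (left out, the last holds). Time passes only in rows, so rows that repeat a pose let the fingers close. It gives the time, the measured TCP pose, the force and the opening at its end, in the units of the state.
- manip.get_obs(): the state, without advancing time (a new reading comes with each control period).
- manip.camera(name): name is "side" or "top" or "wrist"; returns a dict with "frame" (420x560x3 uint8, red, green, blue), "mtx" (3x3 intrinsics, pixels), "pose" (4x4, takes a point from camera to world coordinates). Camera axes: x right, y down, z forward; pixel columns grow to the right and rows downward; lengths in m; the calibration is good to about 2 mm. A picture is of the moment at which its call begins. There is no depth.
- manip.hand_in(): hands the job in, once; it reports no verdict.
Trained networks look in a picture, given as the dict that the camera call returned (one of the last four; its "shot" number tells which), for a name from the list of things; names that differ only in an ending like _2 or _b are one class to them, and where a whole thing is asked for, a point or a joint stands for the part that bears it (a point fixed in the world has none). Each returns a list of dicts, best first, with "confidence" (0 to 1); they miss things now and then, are a little off and sometimes report something else, mostly with a low value. They report only what shows in the picture. A call takes as long as a camera call.
- manip.outline_of(picture, label): "mask" (420x560 bool, what is visible of it) and "extent" ([left, top, right, bottom] in pixels, round what is visible of it).
- manip.pinpoint(picture, label): "at" ([column, row] in pixels: a listed point, or the origin of a listed thing).
The state is a dict: "clock": time; "joint_pos": joint angles; "joint_velocities": joint speeds; "tau": joint torques, N m; "position": TCP position; "ee_rot": TCP orientation; "ft_force": force on the tool from outside, world axes, zero at the start; "torque": the same for the moment, N m; "grip_width": opening from 0.0 (shut) to 1.0 (fully open).
Only numpy, scipy, OpenCV 4.12 (cv2) and the standard library are available. Lean on these libraries where they do the work, as an engineer would, in place of code of your own. Each camera call takes 0.05 s, during which the arm holds its last target. There are 200 camera calls.

## Task

Clear the bench: with your fingertips, sweep all three loose steel rings along the bench, up over the low lip and into the open-fronted parts pan, so that each ring lies completely inside it. Only sweep them: do not pick the rings up, and do not flick them. Leave the machined foot, the tin and the platter bearing where they are.

Things in the scene. Friction and masses are not known exactly. Their poses are not given: they have to be found in the camera images.
- pan: Parts pan of dark sheet steel, open in front and on top, screwed to the bench, 200 mm wide, 170 mm deep. Origin: on the bench, middle of the lip's front edge. y points into the pan (mouth to back wall), x along the mouth. The mouth faces the robot's right (world -y) within about 20 degrees. The lip is a ramp over the full width, from bench level at y = 0 to 2 mm at y = 15 mm; the floor behind it is level.
- pan_floor (a point): Middle of the pan's level floor, 91 mm inside the lip's front edge and 2 mm above the bench; axes as the pan's. The inner faces of the 3 mm side walls are 97 mm to either side, that of the back wall 76 mm further in. Walls are 30 mm high; the side walls taper down to 6 mm over the 50 mm next to the mouth. Two screw ears stick out 22 mm behind the pan.
- ring_a: one of three identical loose rings, bright turned steel, 40 mm outside diameter, 20 mm bore, 15 mm high, about 110 g, lying flat on the bench (on one end face). They slide, they do not roll. Origin: on the ring's axis at its underside; z is the ring's axis, up.
- ring_b: one of three identical loose rings, bright turned steel, 40 mm outside diameter, 20 mm bore, 15 mm high, about 110 g, lying flat on the bench (on one end face). They slide, they do not roll. Origin: on the ring's axis at its underside; z is the ring's axis, up.
- ring_c: one of three identical loose rings, bright turned steel, 40 mm outside diameter, 20 mm bore, 15 mm high, about 110 g, lying flat on the bench (on one end face). They slide, they do not roll. Origin: on the ring's axis at its underside; z is the ring's axis, up.
- foot: Machined aluminium turntable foot, a waisted round solid 44 mm in diameter and 38 mm high, standing loose on the bench; it must stay. Origin: centre of its underside.
- tin: Small round aluminium grease tin with a white screw lid, 50 mm in diameter and 34 mm high, standing loose on the bench; it must stay. Origin: centre of its underside.
- bearing: Platter bearing: a stepped aluminium flange 80 mm in diameter with a thin upright spindle, resting on a short cardboard tube; 65 mm high in all, loose, standing on the far side of the work; it must stay. Origin: centre of its underside.

How it is judged:
At the end, for the whole second after the job is handed in: All three rings lie at rest in the pan, each with its centre at least 21 mm behind the front edge of the lip (so the whole ring is inside) and between the walls (y of ring_a in the frame of pan between 0.021 and 0.167 m and x of ring_a in the frame of pan between -0.097 and 0.097 m and height (world z) of each of ring_a, ring_b, ring_c below 0.03 m and linear speed of each of ring_a, ring_b, ring_c below 0.02 m/s and y of ring_b in the frame of pan between 0.021 and 0.167 m and x of ring_b in the frame of pan between -0.097 and 0.097 m and y of ring_c in the frame of pan between 0.021 and 0.167 m and x of ring_c in the frame of pan between -0.097 and 0.097 m); the robot touches nothing.
It fails at once if a ring was picked up (more than 15 mm off the bench before it is in the pan, or more than 35 mm anywhere) (height (world z) of any of ring_a, ring_b, ring_c above 0.035 m or (height (world z) of ring_a above 0.015 m and y of ring_a in the frame of pan below 0 m) or (height (world z) of ring_b above 0.015 m and y of ring_b in the frame of pan below 0 m) or (height (world z) of ring_c above 0.015 m and y of ring_c in the frame of pan below 0 m)).
It fails at once if a ring was flicked (faster than 0.8 m/s) (linear speed of any of ring_a, ring_b, ring_c above 0.8 m/s).
It fails at once if the foot, tin or bearing was disturbed (moved more than 10 mm, or tipped more than 0.3 rad) (distance of any of foot, tin, bearing from where it was at the start of the episode above 0.01 m or angle between any of foot, tin, bearing's own z axis and vertical above 0.3 rad).
It also fails if it takes over 72 s, if anything falls off the work surface, if the arm or the gripper's body presses on something with over 40 N, if the wrist force passes 120 N, or if a joint passes its speed limit or range.

## Working session

There is one attempt and no reset: what is moved stays moved. The work goes in short steps, Python scripts to look and compute and a tool call to move; the robot and the scene stay as the last step left them, time stands still between calls to the robot, and variables do not carry over. Pictures are saved under pics/ and viewed, about 8 in all and at most 12, crops included, and the job is handed in when it is done.

Besides the shell and the picture viewer there is one more tool, called by a JSON object that holds its "method" and its "body". jog_arm: Moves the arm, as the interface text tells. Its arguments: {"type":"object","properties":{"translation":{"type":"array"},"turn":{"type":"array"},"grip":{"type":"number"},"grip_force":{"type":"number"}},"required":["translation","turn"]}

```bash
mkdir -p pics; cat > h.py <<'E'
import numpy as np, cv2
from workcell import manip
def ray(p,uv,z):
    M=p["pose"]; d=M[:3,:3]@np.linalg.solve(p["mtx"],[uv[0],uv[1],1]); o=M[:3,3]
    return (o+d*(z-o[2])/d[2])[:2]
def save(p,n): cv2.imwrite(f"pics/{n}.png",cv2.cvtColor(p["frame"],cv2.COLOR_RGB2BGR))
def look(cam,name=None):
    p=manip.camera(cam); p["pose"]=np.array(p["pose"]); p["mtx"]=np.array(p["mtx"])
    if name: save(p,name)
    for l in ["pan","pan_floor","ring_a","foot","tin","bearing"]:
        for r in manip.pinpoint(p,l):
            z=.002 if l=="pan_floor" else 0
            print(cam,l,round(r["confidence"],2),np.round(r["at"],0),np.round(ray(p,r["at"],z)*1000,0))
    return p
E
python3 - <<'E'
from h import *
o=manip.get_obs();print(o["clock"],o["position"],o["ee_rot"],o["grip_width"],manip.hold_point_z)
a=look("top","top0");b=look("side","side0")
print(a["pose"],b["pose"])
E
```

```text
0.0 [ 0.17306051 -0.60011606  0.19161236] [ 9.90158927e-01  1.39945699e-01 -1.32149897e-04 -6.94688374e-04] 1.000276070045544 0.0187
top pan 0.89 [210. 234.] [516. 160.]
top pan_floor 0.73 [174. 228.] [529. 243.]
top ring_a 0.64 [285. 202.] [595. -12.]
top ring_a 0.63 [296. 244.] [500. -37.]
top ring_a 0.56 [390. 290.] [ 402. -253.]
top foot 0.74 [393. 204.] [ 597. -261.]
top tin 0.71 [377. 246.] [ 498. -223.]
top bearing 0.86 [343. 157.] [ 706. -145.]
side pan 0.74 [233. 169.] [527. 156.]
side ring_a 0.85 [272. 235.] [499. -49.]
side ring_a 0.68 [306. 202.] [600.  -8.]
side ring_a 0.63 [290. 346.] [ 410. -252.]
side ring_a 0.45 [222. 144.] [546. 247.]
side foot 0.74 [394. 296.] [ 597. -263.]
side tin 0.9 [326. 299.] [ 501. -211.]
side bearing 0.91 [406. 228.] [ 713. -161.]
[[ 0.0240843  -0.98927998  0.14403145  0.40918707]
 [-0.9997066  -0.02346081  0.00602595 -0.01117879]
 [-0.00258226 -0.14413433 -0.98955476  1.05199692]
 [ 0.          0.          0.          1.        ]] [[ 0.85254717 -0.36092552  0.378016    0.21303791]
 [-0.52262083 -0.58102842  0.62391782 -0.55494556]
 [-0.00554983 -0.72947841 -0.68398133  0.62078048]
 [ 0.          0.          0.          1.        ]]
```

View pics/top0.png

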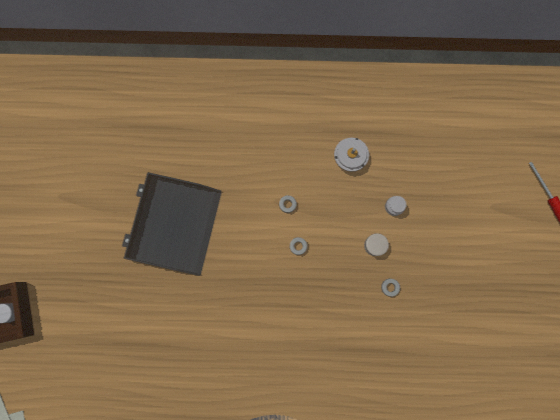

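View pics/side0.png

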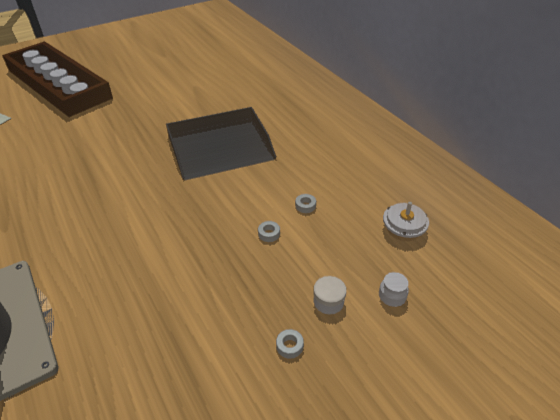

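The top view shows the pan with its mouth towards −y (front corners about (221,190) and (200,275)). The rings are at (288,204), (299,246) and (391,288), the tin at (377,245), the foot at (397,205) and the bearing at (352,155). The side view agrees, so I'll refine positions with the masks.

```bash
cat >> h.py <<'E'
def rings(cam="top",labels=("ring_a",),p=None):
    p=p or manip.camera(cam); p["pose"]=np.array(p["pose"]); p["mtx"]=np.array(p["mtx"]); out=[]
    H={"ring_a":.0075,"foot":.019,"tin":.017,"bearing":.03,"pan":.0}
    for l in labels:
        for r in manip.outline_of(p,l):
            m=np.asarray(r["mask"],np.uint8); cs=cv2.findContours(m,0,1)[0]
            c=max(cs,key=cv2.contourArea); (x,y),(w,h),_=cv2.minAreaRect(c)
            e=np.array(r["extent"]); print(cam,l,round(r["confidence"],2),"uv",round(x),round(y),"sz",round(w),round(h),"mm",np.round(ray(p,(x,y),H[l])*1000,0))
            if l=="pan":
                q=cv2.approxPolyDP(c,6,True)[:,0]
                for v in q: print("   ",v,np.round(ray(p,v,.0)*1000),np.round(ray(p,v,.03)*1000))
    return p
E
python3 - <<'E'
from h import *
L=("ring_a","foot","tin","bearing","pan")
rings("top",L);rings("side",L)
E
```

```text
top ring_a 0.78 uv 390 287 sz 14 17 mm [ 407. -249.]
top ring_a 0.73 uv 297 246 sz 17 17 mm [494. -41.]
top ring_a 0.63 uv 288 204 sz 16 15 mm [590. -17.]
top ring_a 0.57 uv 351 154 sz 32 34 mm [ 712. -162.]
top foot 0.71 uv 395 205 sz 18 22 mm [ 591. -260.]
top foot 0.64 uv 390 287 sz 16 18 mm [ 407. -248.]
top tin 0.9 uv 376 244 sz 20 23 mm [ 502. -217.]
top bearing 0.69 uv 351 155 sz 34 33 mm [ 704. -160.]
top pan 0.93 uv 170 224 sz 83 90 mm [540. 251.]
    [148 173] [657. 311.] [650. 302.]
    [124 237] [506. 356.] [503. 345.]
    [125 257] [460. 350.] [459. 340.]
    [198 274] [426. 182.] [426. 177.]
    [220 191] [619. 141.] [613. 136.]
side ring_a 0.96 uv 290 344 sz 28 27 mm [ 408. -252.]
side ring_a 0.7 uv 268 231 sz 20 20 mm [495. -42.]
side ring_a 0.57 uv 305 203 sz 18 20 mm [591. -16.]
side foot 0.88 uv 393 289 sz 28 32 mm [ 592. -262.]
side tin 0.6 uv 330 294 sz 35 31 mm [ 503. -217.]
side bearing 0.91 uv 406 221 sz 40 42 mm [ 702. -166.]
side pan 0.9 uv 221 141 sz 58 100 mm [547. 257.]
    [254 111] [672. 328.] [649. 285.]
    [169 124] [476. 384.] [463. 339.]
    [182 176] [427. 191.] [417. 155.]
    [273 159] [614. 141.] [595. 107.]
```

{"method": "jog_arm", "body": {"translation": [[33, 42, 0], [67, 84, 0], [100, 126, 0], [134, 168, 0], [167, 210, 0], [200, 252, 0], [234, 294, 0], [267, 336, 0], [300, 378, 0], [334, 420, 0], [367, 462, 0], [400, 500, 0]], "turn": [6, 12, 18, 24, 30, 36, 42, 48, 54, 60, 66, 72], "grip": 25, "grip_force": 40}}

```text
clock: 2.3
position: [0.4856, -0.2077, 0.1929]
ee_rot: [0.717, 0.697, 0.0, 0.0]
ft_force: [0.8, -1.2, -0.3]
grip_width: 0.294
```

{"method": "jog_arm", "body": {"translation": [[30, 30, 0], [55, 60, -10], [80, 95, -25], [104, 125, -50], [104, 130, -80], [104, 130, -110], [104, 130, -140], [104, 130, -160], [104, 130, -172], [104, 130, -178], [104, 130, -181], [104, 130, -181]], "turn": [1, 1.6, 1.6, 1.6, 1.6, 1.6, 1.6, 1.6, 1.6, 1.6, 1.6, 1.6]}}

```text
clock: 3.3
position: [0.5901, -0.0778, 0.0124]
ee_rot: [0.707, 0.707, 0.0, 0.001]
ft_force: [-0.4, -0.2, -0.6]
grip_width: 0.29
```

```bash
python3 - <<'E'
from h import *
p=rings("side",("ring_a",));save(p,"side1")
im=cv2.imread("pics/side1.png")[120:330,180:460];cv2.imwrite("pics/side1c.png",cv2.resize(im,None,fx=2.8,fy=2.8,interpolation=3))
E
```

```text
side ring_a 0.82 uv 268 231 sz 20 21 mm [496. -43.]
side ring_a 0.82 uv 304 203 sz 18 19 mm [589. -14.]
```

View pics/side1c.png

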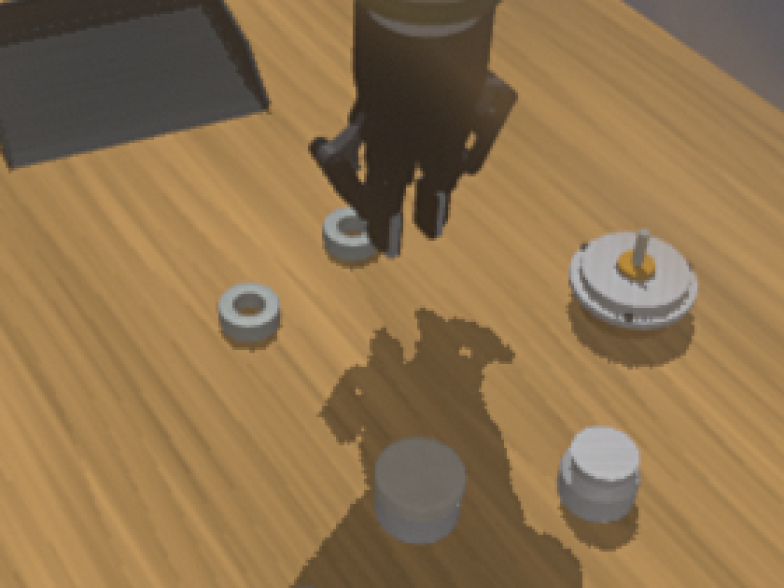

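The crop shows the fingertips behind the far ring (350,235 in the crop) and straddling its axis, clear of everything else. I'll lower slightly and sweep this ring along +y.

{"method": "jog_arm", "body": {"translation": [[0, 3, -5], [0, 8, -8], [0, 16, -8], [0, 28, -8], [0, 43, -8], [1, 58, -8], [1, 74, -8], [2, 90, -8], [2, 106, -8], [3, 122, -8], [3, 134, -8], [4, 142, -8]], "turn": [0, 0, 0, 0, 0, 0, 0, 0, 0, 0, 0, 0]}}

```text
clock: 4.4
position: [0.5942, 0.0671, 0.0055]
ee_rot: [0.706, 0.708, 0.001, 0.001]
ft_force: [0.2, 0.6, -0.2]
grip_width: 0.295
```

```bash
python3 - <<'E'
from h import *
p=rings("top",("ring_a",));rings("side",("ring_a",));save(p,"top1")
E
```

```text
top ring_a 0.64 uv 390 288 sz 17 17 mm [ 406. -249.]
side ring_a 0.89 uv 268 231 sz 20 23 mm [494. -42.]
side ring_a 0.67 uv 290 344 sz 28 27 mm [ 408. -252.]
side ring_a 0.62 uv 305 204 sz 17 20 mm [591. -17.]
```

View pics/top1.png

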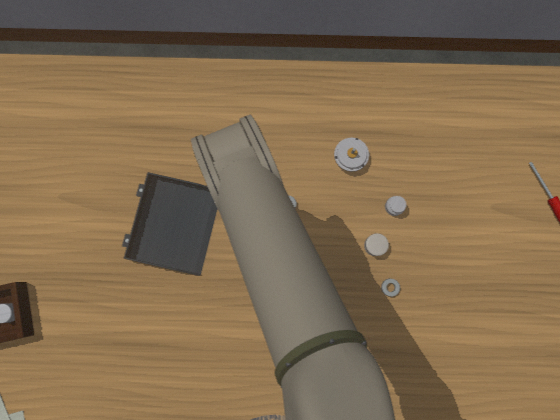

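The side view still has the ring at (591,−17), so the fingers passed over it. The tips must sit well above the TCP at this opening. I'll measure the real tip height before going on.

```bash
python3 - <<'E'
from h import *
p=manip.camera("side");save(p,"side2");o=manip.get_obs();print(o["position"],o["ft_force"])
M=np.linalg.inv(np.array(p["pose"]));K=np.array(p["mtx"])
def pr(x,y,z):
    q=K@(M@[x,y,z,1])[:3];return q[:2]/q[2]
# side1: TCP (.590,-.078,.0124)
for z in (.0124,.018,.024,.03): print(z,*[np.round(pr(.5901+s*.0125,-.0778+t,z),0) for s in(-1,1) for t in (-.011,.011)])
im=cv2.imread("pics/side2.png")[90:270,180:420].copy();im=cv2.resize(im,None,fx=3.2,fy=3.2,interpolation=3)
x,y,_=o["position"]
for z,c in((.0055,(0,255,0)),(.015,(0,255,255)),(.02,(0,0,255))):
  for s in(-1,1):
    u,v=pr(x+s*.0125,y-.011,z);cv2.circle(im,(int((u-180)*3.2),int((v-90)*3.2)),3,c,-1)
cv2.imwrite("pics/side2c.png",im)
E
```

```text
[0.59461335 0.06306642 0.00511479] [-0.01005988 -0.63725739  0.21646017]
0.0124 [321. 228.] [314. 220.] [333. 222.] [326. 215.]
0.018 [321. 225.] [314. 218.] [333. 220.] [326. 213.]
0.024 [322. 223.] [315. 215.] [333. 218.] [326. 210.]
0.03 [322. 221.] [315. 213.] [333. 215.] [326. 208.]
```

View pics/side2c.png

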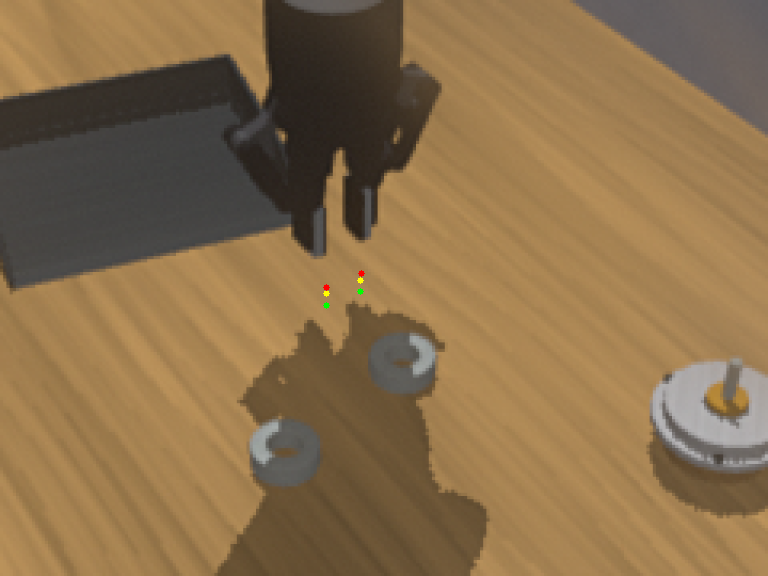

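The crop shows both rings unmoved at (403,362) and (285,452). The fingertips, at about (318,255) and (358,240), sit well above where the reported TCP projects, by about 35–40 mm if xy is right. I'll descend gently over free bench and compare force and picture.

{"method": "jog_arm", "body": {"translation": [[0, 0, -2], [0, 0, -4], [0, 0, -6], [0, 0, -8], [0, 0, -10], [0, 0, -12], [0, 0, -14], [0, 0, -15], [0, 0, -15], [0, 0, -15]], "turn": [0, 0, 0, 0, 0, 0, 0, 0, 0, 0]}}

```text
clock: 5.48
position: [0.5946, 0.0631, -0.0099]
ee_rot: [0.708, 0.706, 0.0, 0.001]
ft_force: [0.6, 0.3, 0.4]
grip_width: 0.292
```

```bash
python3 - <<'E'
from h import *
p=manip.camera("side");save(p,"side3");o=manip.get_obs();print(o["position"],o["ft_force"])
w=manip.camera("wrist");save(w,"wrist3");print(np.round(w["pose"],3).tolist())
a=cv2.resize(cv2.imread("pics/side3.png")[90:270,180:420],(560,420),interpolation=3)
b=cv2.imread("pics/wrist3.png")
cv2.imwrite("pics/m3.png",cv2.resize(np.hstack([a,b]),(800,300)))
E
```

```text
[ 0.59468516  0.06314005 -0.00981637] [ 0.4716325   0.13553216 -0.47316421]
[[1.0, -0.004, 0.002, 0.595], [-0.003, -0.965, -0.261, 0.131], [0.003, 0.261, -0.965, 0.171], [0.0, 0.0, 0.0, 1.0]]
```

View pics/m3.png

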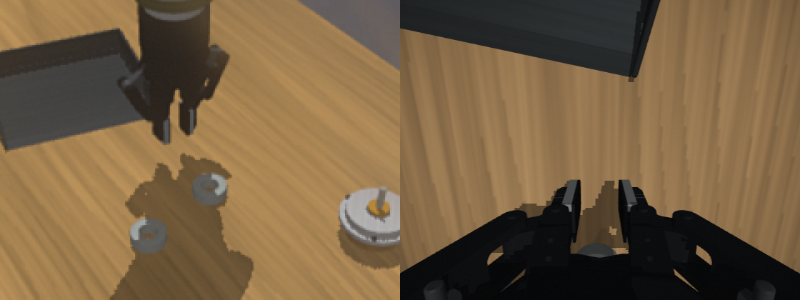

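```bash
python3 - <<'E'
from h import *
w=manip.camera("wrist");w["pose"]=np.array(w["pose"]);K=np.array(w["mtx"]);w["mtx"]=K;print(K)
for dz in (0,.02,.03,.04,.05):
    v=dict(w);P=w["pose"].copy();P[2,3]+=dz;v["pose"]=P
    print(dz,np.round(ray(v,(325,108),.003)*1000), [np.round(ray(v,(.5,.5),0)*1000)])
p=manip.camera("side");S=np.array(p["pose"])
# triangulate tips: side3 crop px->full
def full(cx,cy): return 180+cx/400*240, 90+cy/300*180
def line(P,K,uv):
    d=P[:3,:3]@np.linalg.solve(K,[*uv,1]);return P[:3,3],d/np.linalg.norm(d)
for s,wv in (((170,142),(255*.96,255)),((190,134),(311,255))):
    o1,d1=line(S,np.array(p["mtx"]),full(*s));o2,d2=line(w["pose"],K,wv)
    t=np.linalg.lstsq(np.c_[d1,-d2],o2-o1,rcond=None)[0];print(np.round((o1+t[0]*d1)*1000),np.round((o2+t[1]*d2)*1000))
E
```

```text
[[323.67501404   0.         278.96430177]
 [  0.         323.67501404 214.48623072]
 [  0.           0.           1.        ]]
0 [618. 140.] [array([467., 188.])]
0.02 [621. 141.] [array([452., 194.])]
0.03 [622. 141.] [array([444., 198.])]
0.04 [623. 142.] [array([437., 201.])]
0.05 [625. 142.] [array([429., 204.])]
[589.  63.  21.] [578.  69.  20.]
[618.  65.  19.] [611.  68.  17.]
```

The two views triangulate the tips to about (594, 66, 19) mm while the reported TCP z is −10. So the real tips sit about 29 mm above the reported TCP, and I'll allow for that. Going back behind the far ring.

{"method": "jog_arm", "body": {"translation": [[0, 0, 25], [0, -10, 35], [-2, -40, 35], [-4, -75, 35], [-5, -110, 35], [-5, -143, 35], [-5, -145, 20], [-5, -145, 5], [-5, -145, -5], [-5, -145, -9], [-5, -145, -11], [-5, -145, -11]], "turn": [0, 0, 0, 0, 0, 0, 0, 0, 0, 0, 0, 0]}}

```text
clock: 6.68
position: [0.5898, -0.0814, -0.0207]
ee_rot: [0.707, 0.707, 0.001, 0.002]
ft_force: [0.2, -0.0, -0.4]
grip_width: 0.296
```

```bash
python3 - <<'E'
from h import *
p=rings("side",("ring_a",));save(p,"side4");o=manip.get_obs();print(o["clock"],o["position"],o["ft_force"])
w=manip.camera("wrist");save(w,"wrist4")
a=cv2.resize(cv2.imread("pics/side4.png")[120:270,220:420],(560,420),interpolation=3)
b=cv2.imread("pics/wrist4.png")
cv2.imwrite("pics/m4.png",cv2.resize(np.hstack([a,b]),(800,300)))
E
```

```text
side ring_a 0.89 uv 269 231 sz 20 20 mm [496. -43.]
side ring_a 0.6 uv 290 344 sz 28 27 mm [ 408. -252.]
side ring_a 0.52 uv 298 207 sz 15 7 mm [575. -18.]
6.7833 [ 0.59027117 -0.08155805 -0.02003411] [ 0.51853642 -0.68936454  0.3032877 ]
```

View pics/m4.png

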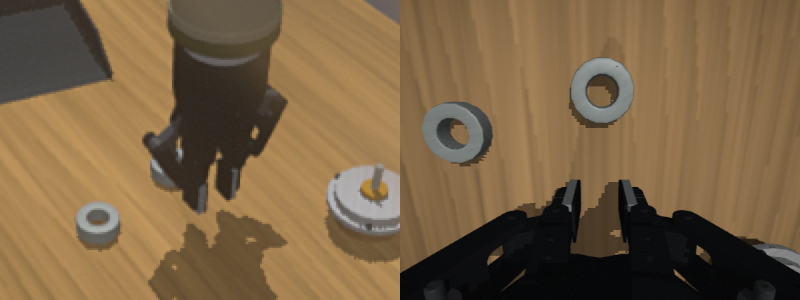

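The left half shows the tips at about (200,210) in the composite, behind the ring, with a shadow gap still below them. The right half shows the ring centred between the fingers and the second ring to the left. I'll lower further, guarded.

{"method": "jog_arm", "body": {"translation": [[0, 0, -2], [0, 0, -4], [0, 0, -6], [0, 0, -7], [0, 0, -8], [0, 0, -8]], "turn": [0, 0, 0, 0, 0, 0]}}

```text
clock: 7.33
position: [0.5901, -0.0817, -0.0283]
ee_rot: [0.708, 0.707, 0.001, 0.002]
ft_force: [0.2, -0.2, 0.3]
grip_width: 0.291
```

{"method": "jog_arm", "body": {"translation": [[0, 0, -1], [0, 0, -2], [0, 0, -3], [0, 0, -3]], "turn": [0, 0, 0, 0]}}

```text
clock: 7.67
position: [0.59, -0.0816, -0.0315]
ee_rot: [0.708, 0.707, 0.001, 0.002]
ft_force: [0.4, 0.6, 0.5]
grip_width: 0.288
```

{"method": "jog_arm", "body": {"translation": [[0, 0, -1], [0, 0, -2], [0, 0, -2]], "turn": [0, 0, 0]}}

```text
clock: 7.92
position: [0.5898, -0.0816, -0.0337]
ee_rot: [0.708, 0.707, 0.0, 0.002]
ft_force: [-0.1, -0.5, -0.3]
grip_width: 0.296
```

```bash
python3 - <<'E'
from h import *
p=manip.camera("side");save(p,"side5");o=manip.get_obs();print(o["clock"],o["position"],o["ft_force"])
a=cv2.resize(cv2.imread("pics/side5.png")[160:260,260:380],(720,600),interpolation=3)
cv2.imwrite("pics/m5.png",a)
M=np.linalg.inv(np.array(p["pose"]));K=np.array(p["mtx"]);x,y,_=o["position"]
for z in (0,.005,.01,.015):
    r=[]
    for dx,dy in((-.0125,-.011),(.0125,-.011),(.0125,.011)):
        q=K@(M@[x+dx,y+dy,z,1])[:3];r.append(np.round((q[:2]/q[2]-[260,160])*6))
    print(z,*r)
E
```

```text
7.9667 [ 0.58988023 -0.08163774 -0.03364904] [-0.15607084 -0.22198547 -0.58006175]
0 [373. 442.] [441. 410.] [398. 366.]
0.005 [373. 431.] [442. 399.] [399. 355.]
0.01 [374. 419.] [443. 387.] [400. 343.]
0.015 [375. 407.] [444. 375.] [401. 331.]
```

View pics/m5.png

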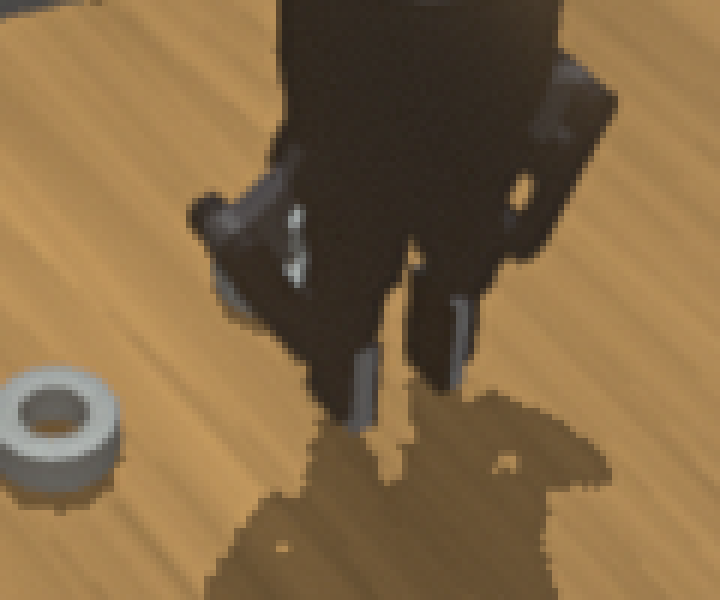

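The crop shows the tips at about (358,432) and (445,392), which puts them about 5 mm above the bench with their shadows nearly meeting them. That makes the TCP offset about 39 mm. Now I'll sweep the far ring.

{"method": "jog_arm", "body": {"translation": [[0, 8, 0], [0, 16, 0], [0, 24, 0], [0, 32, 0], [0, 42, 0], [1, 54, 0], [1, 67, 0], [2, 80, 0], [2, 93, 0], [3, 104, 0], [3, 112, 0], [4, 117, 0]], "turn": [0, 0, 0, 0, 0, 0, 0, 0, 0, 0, 0, 0]}}

```text
clock: 8.97
position: [0.5937, 0.0371, -0.0337]
ee_rot: [0.707, 0.707, 0.001, 0.001]
ft_force: [0.5, -0.5, 0.6]
grip_width: 0.291
```

```bash
python3 - <<'E'
from h import *
print(manip.get_obs()["position"]);rings("side",("ring_a",));rings("wrist",("ring_a",))
E
```

```text
[ 0.59369699  0.03711916 -0.03366673]
side ring_a 0.89 uv 290 344 sz 28 27 mm [ 408. -252.]
side ring_a 0.78 uv 268 231 sz 20 21 mm [496. -43.]
side ring_a 0.57 uv 290 180 sz 11 5 mm [605.  57.]
wrist ring_a 0.71 uv 277 217 sz 91 90 mm [594.  66.]
```

{"method": "jog_arm", "body": {"translation": [[0, 6, 0], [0, 14, 0], [0, 24, 0], [1, 35, 0], [1, 46, 0], [2, 57, 1], [2, 68, 2], [2, 79, 3], [3, 90, 3], [3, 101, 3], [3, 110, 3], [4, 116, 3]], "turn": [0, 0, 0, 0, 0, 0, 0, 0, 0, 0, 0, 0]}}

```text
clock: 10.17
position: [0.5976, 0.1525, -0.0307]
ee_rot: [0.707, 0.707, 0.0, 0.002]
ft_force: [-4.9, -4.8, 2.9]
grip_width: 0.293
```

{"method": "jog_arm", "body": {"translation": [[0, 6, 0], [0, 13, 0], [0, 21, 0], [0, 30, 0], [0, 39, 0], [0, 48, 0], [0, 56, 0], [0, 62, 0], [0, 66, 0], [0, 68, 0], [0, 68, 0]], "turn": [0, 0, 0, 0, 0, 0, 0, 0, 0, 0, 0]}}

```text
clock: 11.08
position: [0.5975, 0.221, -0.0307]
ee_rot: [0.707, 0.707, 0.0, 0.001]
ft_force: [-0.9, -0.2, 0.3]
grip_width: 0.294
```

```bash
python3 - <<'E'
from h import *
rings("wrist",("ring_a",))
E
```

```text
wrist ring_a 0.95 uv 279 218 sz 89 90 mm [598. 249.]
```

{"method": "jog_arm", "body": {"translation": [[0, -8, 3], [0, -10, 30], [-5, -20, 55], [-17, -50, 60], [-29, -85, 60], [-41, -120, 60], [-53, -155, 60], [-65, -190, 60], [-77, -225, 60], [-89, -260, 60], [-101, -295, 60], [-114, -326, 60]], "turn": [0, 0, 0, -2, -4, -6, -8, -10, -11, -11, -11, -11]}}

```text
clock: 12.18
position: [0.4826, -0.1091, 0.0298]
ee_rot: [0.773, 0.635, 0.0, 0.002]
ft_force: [0.4, -0.3, 0.2]
grip_width: 0.295
```

```bash
python3 - <<'E'
from h import *
o=manip.get_obs();print(o["position"],o["ft_force"]);rings("side",("ring_a","tin"));rings("wrist",("ring_a",))
E
```

```text
[ 0.48262807 -0.1091134   0.02980707] [ 0.42602171 -0.26969007  0.18515301]
side ring_a 0.71 uv 290 343 sz 26 27 mm [ 409. -250.]
side ring_a 0.53 uv 240 134 sz 14 13 mm [594. 250.]
side ring_a 0.46 uv 262 234 sz 17 8 mm [483. -43.]
side tin 0.55 uv 329 294 sz 37 30 mm [ 502. -216.]
wrist ring_a 0.85 uv 279 121 sz 67 69 mm [496. -40.]
```

{"method": "jog_arm", "body": {"translation": [[0, 0, -15], [0, 0, -35], [0, 0, -50], [0, 0, -60], [0, 0, -63], [0, 1, -64], [1, 8, -64], [3, 16, -64], [5, 25, -64], [6, 34, -64], [8, 43, -64], [10, 54, -64]], "turn": [0, 0, 0, 0, 0, 0, 0, 0, 0, 0, 0, 0]}}

```text
clock: 13.43
position: [0.4942, -0.0511, -0.034]
ee_rot: [0.772, 0.635, 0.0, 0.002]
ft_force: [-0.1, -1.5, 0.6]
grip_width: 0.296
```

{"method": "jog_arm", "body": {"translation": [[2, 12, 0], [5, 24, 0], [7, 37, 0], [10, 50, 0], [12, 63, 0], [14, 76, 0], [17, 89, 0], [19, 102, 0], [22, 115, 0], [24, 126, 0], [25, 134, 0], [26, 138, 0]], "turn": [0, 0, 0, 0, 0, 0, 0, 0, 0, 0, 0, 0]}}

```text
clock: 14.43
position: [0.5201, 0.0886, -0.034]
ee_rot: [0.772, 0.636, 0.001, 0.002]
ft_force: [-0.3, -1.5, 0.7]
grip_width: 0.294
```

```bash
python3 - <<'E'
from h import *
rings("wrist",("ring_a",))
E
```

```text
wrist ring_a 0.66 uv 278 219 sz 90 91 mm [525. 116.]
```

{"method": "jog_arm", "body": {"translation": [[1, 6, 0], [3, 14, 0], [5, 24, 0], [7, 35, 1], [9, 46, 2], [11, 58, 3], [14, 70, 3], [16, 82, 3], [18, 94, 3], [20, 104, 3], [22, 112, 3], [23, 117, 3]], "turn": [0, 0, 0, 0, 0, 0, 0, 0, 0, 0, 0, 0]}}

```text
clock: 15.53
position: [0.5433, 0.2062, -0.031]
ee_rot: [0.772, 0.636, 0.001, 0.002]
ft_force: [-0.7, -1.0, 1.1]
grip_width: 0.295
```

```bash
python3 - <<'E'
from h import *
rings("wrist",("ring_a",))
E
```

```text
wrist ring_a 0.92 uv 386 162 sz 95 99 mm [599. 249.]
wrist ring_a 0.56 uv 278 218 sz 88 90 mm [548. 234.]
```

{"method": "jog_arm", "body": {"translation": [[-1, -8, 3], [-2, -10, 30], [-8, -25, 60], [-18, -60, 70], [-28, -98, 70], [-38, -136, 70], [-49, -174, 70], [-60, -212, 70], [-70, -250, 70], [-81, -288, 70], [-92, -326, 70], [-102, -364, 70]], "turn": [0, 0, 0, 0, 0, 0, 0, 0, 0, 0, 0, 0]}}

```text
clock: 16.63
position: [0.4394, -0.1608, 0.0393]
ee_rot: [0.772, 0.636, 0.001, 0.002]
ft_force: [0.3, -0.3, -0.9]
grip_width: 0.294
```

{"method": "jog_arm", "body": {"translation": [[-11, -38, 0], [-22, -76, 0], [-33, -114, 0], [-42, -145, 0], [-44, -154, -10], [-44, -154, -20], [-44, -154, -30], [-44, -154, -30]], "turn": [0, 0, 0, 0, 0, 0, 0, 0]}}

```text
clock: 17.3
position: [0.3943, -0.3127, 0.0071]
ee_rot: [0.772, 0.636, 0.001, 0.0]
ft_force: [-0.4, 0.3, -1.3]
grip_width: 0.292
```

```bash
python3 - <<'E'
from h import *
rings("wrist",("ring_a",));rings("side",("ring_a","tin"));rings("top",("ring_a","tin","foot","bearing"))
E
```

```text
wrist ring_a 0.84 uv 283 130 sz 77 76 mm [ 409. -248.]
side ring_a 0.48 uv 281 346 sz 6 3 mm [ 396. -247.]
top ring_a 0.76 uv 178 220 sz 17 16 mm [547. 234.]
top ring_a 0.63 uv 390 286 sz 17 18 mm [ 408. -250.]
top ring_a 0.53 uv 172 198 sz 17 17 mm [597. 248.]
top tin 0.82 uv 376 245 sz 22 23 mm [ 500. -217.]
top foot 0.58 uv 394 206 sz 19 19 mm [ 591. -260.]
top bearing 0.89 uv 350 154 sz 32 33 mm [ 706. -158.]
```

{"method": "jog_arm", "body": {"translation": [[2, 0, -10], [2, 0, -22], [2, 0, -32], [2, 0, -38], [2, 0, -41], [3, 5, -41], [4, 12, -41], [6, 20, -41], [7, 28, -41], [9, 37, -41], [10, 47, -41], [12, 58, -41]], "turn": [0, 0, 0, 0, 0, 0, 0, 0, 0, 0, 0, 0]}}

```text
clock: 18.8
position: [0.4078, -0.2559, -0.0312]
ee_rot: [0.772, 0.636, 0.001, 0.003]
ft_force: [-0.6, -0.8, 0.4]
grip_width: 0.292
```

{"method": "jog_arm", "body": {"translation": [[2, 12, 0], [4, 24, 0], [7, 37, 0], [9, 50, 0], [11, 63, 0], [13, 76, 0], [15, 89, 0], [18, 102, 0], [20, 115, 0], [22, 128, 0], [24, 140, 0], [26, 150, 0]], "turn": [0, 0, 0, 0, 0, 0, 0, 0, 0, 0, 0, 0]}}

```text
clock: 19.8
position: [0.4338, -0.1043, -0.031]
ee_rot: [0.772, 0.636, 0.001, 0.003]
ft_force: [1.0, -0.3, -0.0]
grip_width: 0.29
```

```bash
python3 - <<'E'
from h import *
rings("wrist",("ring_a",));rings("side",("tin","foot"))
E
```

```text
wrist ring_a 0.75 uv 278 218 sz 88 88 mm [439. -77.]
side tin 0.61 uv 329 295 sz 38 32 mm [ 502. -217.]
side foot 0.86 uv 394 290 sz 33 27 mm [ 592. -263.]
```

{"method": "jog_arm", "body": {"translation": [[2, 10, 0], [4, 23, 0], [6, 36, 0], [8, 50, 0], [11, 64, 0], [13, 78, 0], [15, 92, 0], [18, 106, 0], [20, 120, 0], [23, 134, 0], [25, 148, 0], [27, 160, 0]], "turn": [0, 0, 0, 0, 0, 0, 0, 0, 0, 0, 0, 0]}}

```text
clock: 21.05
position: [0.4607, 0.0546, -0.0312]
ee_rot: [0.772, 0.635, 0.001, 0.003]
ft_force: [0.1, -1.0, 0.4]
grip_width: 0.294
```

{"method": "jog_arm", "body": {"translation": [[2, 12, 0], [4, 25, 0], [7, 39, 0], [9, 53, 0], [11, 67, 0], [14, 81, 0], [16, 95, 0], [19, 109, 0], [21, 121, 0], [23, 131, 0], [24, 139, 0], [25, 144, 0]], "turn": [0, 0, 0, 0, 0, 0, 0, 0, 0, 0, 0, 0]}}

```text
clock: 22.05
position: [0.4856, 0.1997, -0.0312]
ee_rot: [0.772, 0.636, 0.001, 0.003]
ft_force: [-0.5, -1.1, 0.2]
grip_width: 0.287
```

```bash
python3 - <<'E'
from h import *
rings("wrist",("ring_a",))
E
```

```text
wrist ring_a 0.93 uv 406 177 sz 94 99 mm [549. 235.]
wrist ring_a 0.93 uv 278 219 sz 89 89 mm [490. 227.]
wrist ring_a 0.69 uv 511 119 sz 102 96 mm [595. 251.]
```

{"method": "jog_arm", "body": {"translation": [[-1, -8, 2], [-3, -14, 20], [-5, -20, 50], [-10, -40, 85], [-18, -75, 110], [-26, -110, 130], [-34, -148, 140], [-42, -186, 145], [-50, -224, 145], [-58, -262, 145], [-66, -300, 145], [-74, -330, 145]], "turn": [0, 0, 0, 0, 0, 0, 0, 0, 0, 0, 0, 0]}}

```text
clock: 23.15
position: [0.4099, -0.1344, 0.1141]
ee_rot: [0.773, 0.634, 0.001, 0.003]
ft_force: [0.7, -0.2, 0.8]
grip_width: 0.292
```

```bash
python3 - <<'E'
from h import *
L=("ring_a","tin","foot","bearing")
p=rings("side",L);rings("top",L+("pan",));save(p,"side9")
cv2.imwrite("pics/side9c.png",cv2.resize(p["frame"][60:300,120:440,::-1],(800,600)))
E
```

```text
side ring_a 0.68 uv 201 154 sz 16 16 mm [488. 229.]
side tin 0.56 uv 330 294 sz 37 33 mm [ 503. -217.]
side foot 0.94 uv 393 290 sz 33 28 mm [ 591. -262.]
side foot 0.45 uv 189 148 sz 60 38 mm [470. 245.]
side bearing 0.75 uv 405 221 sz 41 40 mm [ 702. -166.]
top ring_a 0.65 uv 170 223 sz 84 91 mm [540. 251.]
top ring_a 0.61 uv 179 245 sz 17 17 mm [490. 227.]
top ring_a 0.55 uv 172 199 sz 18 17 mm [596. 248.]
top ring_a 0.53 uv 178 220 sz 16 17 mm [547. 234.]
top tin 0.56 uv 378 239 sz 18 11 mm [ 513. -223.]
top tin 0.36 uv 351 154 sz 31 32 mm [ 708. -161.]
top tin 0.22 uv 178 220 sz 16 17 mm [546. 231.]
top foot 0.89 uv 395 205 sz 18 21 mm [ 591. -260.]
top bearing 0.71 uv 351 153 sz 33 32 mm [ 707. -159.]
top pan 0.75 uv 170 223 sz 85 92 mm [541. 253.]
    [147 174] [655. 313.] [648. 304.]
    [137 185] [628. 335.] [622. 325.]
    [123 258] [458. 355.] [457. 344.]
    [199 275] [424. 180.] [423. 174.]
    [220 190] [621. 141.] [615. 136.]
```

View pics/side9c.png

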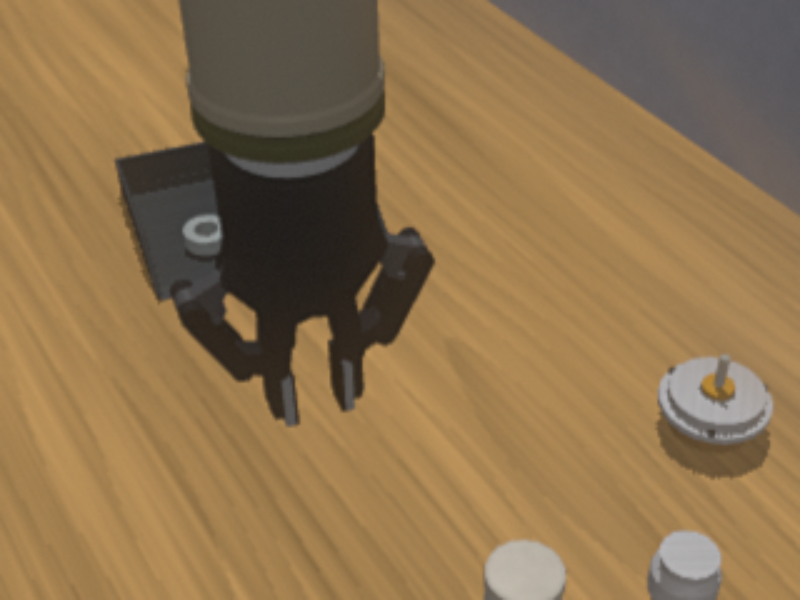

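The view shows the hand clear and touching nothing, one ring visible in the pan at (205,232), and the tin, foot and bearing in place. The top-camera masks put the rings at pan (x,y) of about (−44,58), (10,77) and (56,101) mm, all inside. Handing in.

```bash
python3 -c "
from workcell import manip; print(manip.hand_in())"
```

```text
the job is handed in; nothing more can be done
None
```

I swept all three rings into the pan one at a time, with the fingers about 25 mm apart and the tips 5–8 mm above the bench, then backed the arm off and handed in at about 23 s.

**Last checks:**
- **Rings:** the top camera puts them at pan (x, y) of about (−44, 58), (10, 77) and (56, 101) mm. All are well inside the limits. The side camera could confirm only one ring, because the hand hid the other two.
- **Things to leave alone:** the side camera shows the tin, foot and bearing within about 1 mm of their first measurements. The top camera put the tin about 12 mm off, but that mask was partly hidden by the arm, so I trusted the side view.
- **Robot:** the arm was clear of everything, with the wrist force reading about 1 N.

**What did not go to plan:**
- **First sweep missed:** the fingers passed over the first ring without moving it. At that opening the real fingertips sit about 39 mm above the reported tool position. I found this from the pictures and allowed for it afterwards.
- **Contact at the pan mouth:** while the first ring went over the lip I read about 7 N. A finger probably brushed the pan's side wall there.
- **Not measured:** I did not measure ring speed or tilt directly. Hand speeds during sweeping stayed at or below about 0.17 m/s.

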